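# Fetch the screw tin from the deep slot bin

## Task

Take the hook rod from its stand and use it to fetch the screw tin, with the wooden bar it hangs from, out of the deep slot bin: feel for the tin's wire loop with the hook, gently and without forcing it. Stand the tin upright on the floor of the shallow parts tray, without dropping it or touching it or its bar with the gripper fingers, then hang the rod back in its stand and let go.

Things in the scene. Friction and masses are not known exactly. Their poses are not given: they have to be found in the camera images.
- rod: Hook rod, 140 g. Origin: centre of its wooden handle, z up the rod. Handle 22 mm square (x and y), from 21 mm below to 24 mm above the origin. Below it a 36 mm square steel collar (21 to 27 mm below), then a 7 mm round shank on the axis down to the hook, which points to the rod's +y. Lowest point 130 mm below the origin.
- hook (a point): On the hook rod, centre line of the hook's level foot, midway: rod frame (0, 8, -126.5) mm. The 7 mm foot runs 16 mm from the shank to +y (centre lines), then turns up 8 mm; its round end is 11.5 mm above this point. 9 mm free gap between shank and upturned end.
- stand: Fixed plywood rod stand. Origin: centre of its underside, z up. Two 100 mm rails along y, tops 120 mm up, with a 16 mm slot between (free for |y| < 40 mm, down to the 8 mm base). The rod hangs with hook along the slot (either way round) and collar on the rails, rod origin 147 mm up; it lifts out and goes back straight up and down.
- bin: Fixed deep narrow bin, open on top, plywood, clear side at +x. Origin: centre of underside, z up. 150 mm tall; inside 60 mm (x) by 190 mm (y), walls 5 to 8 mm, floor 6 mm up. At both y ends inside is a cleat (|y| over 79 mm) with a 20 mm wide notch; the bar's ends rest in the notches 32 mm up; notch cheeks reach 42 mm. The rod may press the bin with 20 N at most.
- hanger: Loose wooden bar carrying the tin. Origin: centre of the bar, y along it, z up; 14 x 180 x 10 mm. 8 mm lugs below it (inside the cleats) leave 1.5 mm of play while it hangs. The steel tin (40 mm x, 50 mm y, 5 to 27 mm below the origin) is clamped under it (slips above 25 N), up to 43 mm either way from the middle: its place along the bar is NOT MEASURED, feel or look for it. About 330 g, nearly all in the tin.
- bar_top (a point): Centre of the bar's top face, 5 mm above its origin. Over the tin's middle (place not measured) a rigid loop of 6 mm wire rises over the bar, square to it: inside 24 mm wide (x -12 to 12 mm) up to 19 mm above this point, underside of its arch 27 mm and top 33 mm above. The hook enters along the bar. The rod may press tin, loop or bar with 12 N at most.
- tray: Fixed shallow grey parts tray. Origin: centre of underside, z up; 190 mm (x) by 150 mm (y), walls 16 mm high, floor 5 mm up. A 12 mm thick wooden offcut lies at its +x side (x over 55 mm); the rest is free. With the tin standing on the floor, the bar's origin is 32 mm above the tray's and the bar clears the walls.
Not all that is in view belongs to the job. Leave any black or blue look-alike of the stand alone.

How it is judged:
On the way, in this order (a step that is already met when the one before it is completed fails the run):
1. the hook carries the bar off its cleats (contact force between rod and hanger above 1.5 N and z of hanger in the frame of bin above 0.05 m), for 0.1 s.
2. the tin hangs on the hook clear above the bin (contact force between rod and hanger above 1.5 N and z of hanger in the frame of bin above 0.176 m), for 0.1 s.
3. the tin stands in the tray, off the hook (contact force between hanger and tray above 1 N and contact force between rod and hanger below 0.1 N and z of hanger in the frame of tray below 0.036 m), for 0.2 s.
At the end, for the whole second after the job is handed in: The tin stands upright (within 0.1 rad), still, on the floor of the tray (bar centre 28 to 36 mm above the tray underside, over the tray); the rod hangs still and upright in the stand slot, collar on the rails (origin 142 to 152 mm up, within 8 mm across and 36 mm along the slot) (z of hanger in the frame of tray between 0.028 and 0.036 m and x of hanger in the frame of tray between -0.105 and 0.09 m and y of hanger in the frame of tray between -0.085 and 0.085 m and contact force between hanger and tray above 1 N and angle between each of hanger, rod's own z axis and vertical below 0.1 rad and linear speed of each of hanger, rod below 0.02 m/s and z of rod in the frame of stand between 0.142 and 0.152 m and x of rod in the frame of stand between -0.008 and 0.008 m and y of rod in the frame of stand between -0.036 and 0.036 m); the robot touches nothing.
It fails at once if the rod forces the tin, loop or bar (over 12 N) (contact force between rod and hanger above 12 N).
It fails at once if the rod forces the bin (over 20 N) (contact force between rod and bin above 20 N).
It fails at once if the fingers touch the bar or tin (contact force between the fingers and hanger above 0.3 N).
It fails at once if the tin is dropped (contact force between rod and hanger below 0.05 N and linear speed of hanger above 0.45 m/s).
It also fails if it takes over 72 s, if anything falls off the work surface, if the arm or the gripper's body presses on something with over 40 N, if the wrist force passes 120 N, or if a joint passes its speed limit or range.

## Robot

A 7-joint arm with a two-finger parallel gripper is mounted at the origin on the work surface. World frame = base frame: x ahead of the robot, y to its left, z up, the work surface at z = 0. Lengths are in m, angles in rad, forces in N, time in s.
With the tool pointing down it reaches from about 0.4 to 0.875 m from the base axis. Payload 6.5 kg.
Tool frame: the origin (TCP) lies midway between the tips of the shut fingers; the grasp point (between the pads) lies 19 mm behind it (manip.hold_point_z is the distance from the TCP to the grasp point, in m); z points along the fingers, y is the direction in which the jaws open and shut (so a half turn about z gives the same grasp; the last joint's range is limited). The gripper opens to 85 mm and grips with 20 to 120 N. Pads are 22 mm wide; open, the fingers measure 114 mm over their backs; the gripper's body (76 mm by 85 mm) begins 54 mm behind the grasp point. The pads swing forward as they close: fully open they stand 13 mm farther back than shut.
Start: joints at [-1.194, 0.536, -0.004, 1.538, 0.003, 1.067, -0.071], TCP at [0.279, 0.587, 0.231] pointing down, gripper open.
Joint ranges: [-2.7, 2.7], [-0.37, 2.16], [-1.27, 1.26], [0.24, 2.4], [-1.31, 4.45], [0.19, 1.91], [-2.76, 2.76]. Speed limits (rad/s): [2.39, 2.39, 3.14, 3.14, 3.14, 3.14, 3.14].

## Interface

Orientations are given as a rotation vector (axis times angle).
In Python, from bench import status, vision, job, spot_in, manip gives the robot as it stands. The module is installed in compiled form; this text tells all that it offers.
- The arm moves only by the tool carry_out, never from a script. Its arguments are lists of equal length, an entry for each row: "fingers": the closure, from 0 (fully open) to 1 (shut); "offset": the shift along the world's x, y, z in cm, a list of three; "roll": the turn about the world's z in rad. In form: {"fingers": [fingers, ...], "offset": [[dx, dy, dz], ...], "roll": [roll, ...]}. A call has 1 to 5 rows; each row is the pose to reach, as a shift and turn from the pose commanded when the call began; what a row does not reach only later rows make up. A row lasts 1/10 s, in which the tool goes at most 50 mm and 8.59 degrees, less where a joint would pass 70% of its speed; a pose out of reach is approached as far as the arm can. A call with a gripper value outside its range is refused whole. The fingers move at their own pace and stop on an object; the grip force is fixed at half the most. Time passes only in rows, so rows that repeat a pose let the fingers close. It gives the time, the measured TCP pose, the force and the opening at its end, in the units of the state.
- status.state(): the state, without advancing time (a new reading comes with each control period).
- vision.capture(name): name is "scene" or "top" or "wrist"; returns a dict with "img" (384x512x3 uint8, red, green, blue), "fx", "fy", "cx", "cy" (pixels), "pose" (4x4, takes a point from camera to world coordinates). Camera axes: x right, y down, z forward; pixel columns grow to the right and rows downward; lengths in m; the calibration is good to about 2 mm. A picture is of the moment at which its call begins. There is no depth.
- job.job_done(): hands the job in, once; it reports no verdict.
Trained networks look in the newest picture that a camera, given by its name, has taken for a name from the list of things; names that differ only in an ending like _2 or _b are one class to them, and where a whole thing is asked for, a point or a joint stands for the part that bears it (a point fixed in the world has none). Each returns a list of dicts, best first, with "p" (0 to 1); they miss things now and then, are a little off and sometimes report something else, mostly with a low value. They report only what shows in the picture. A call takes as long as a camera call. They do not tell look-alikes from the thing itself.
- spot_in(camera, name): "xyz" ([x, y, z] in m, in world coordinates, good to about 4 mm: the middle of the surface that is visible of it).
The state is a dict: "clock": time; "qpos": joint angles; "joint_vel": joint speeds; "effort": joint torques, N m; "position": TCP position; "ee_rot": TCP orientation; "force": force on the tool from outside, world axes, zero at the start; "wrist_torque": the same for the moment, N m; "grip_width": finger opening in m.
Only numpy, scipy, OpenCV 4.12 (cv2) and the standard library are available. Lean on these libraries where they do the work, as an engineer would, in place of code of your own. Each camera call takes 0.05 s, during which the arm holds its last target. There are 200 camera calls.

## Working session

There is one attempt and no reset: what is moved stays moved. The work goes in short steps, Python scripts to look and compute and a tool call to move; the robot and the scene stay as the last step left them, time stands still between calls to the robot, and variables do not carry over. Pictures are saved under pics/ and viewed, about 8 in all and at most 12, crops included, and the job is handed in when it is done.

Besides the shell and the picture viewer there is one more tool, called as name(argument=value, ...) on one line, values as JSON. carry_out: Moves the arm, as the interface text tells. Its arguments: {"type":"object","properties":{"fingers":{"type":"array"},"offset":{"type":"array"},"roll":{"type":"array"}},"required":["fingers","offset","roll"]}

```bash
mkdir -p pics; cat > h.py <<'E'
import numpy as np, cv2
from bench import status, vision, job, spot_in, manip
def cap(n,f=None):
    c=vision.capture(n)
    if f: cv2.imwrite('pics/'+f,cv2.cvtColor(c['img'],cv2.COLOR_RGB2BGR))
    return c
def proj(c,p):
    T=np.linalg.inv(c['pose']); q=T[:3,:3]@np.asarray(p,float)+T[:3,3]
    return np.array([c['fx']*q[0]/q[2]+c['cx'],c['fy']*q[1]/q[2]+c['cy']])
def back(c,u,v,z):
    d=c['pose'][:3,:3]@np.array([(u-c['cx'])/c['fx'],(v-c['cy'])/c['fy'],1.]); o=c['pose'][:3,3]
    return o+d*(z-o[2])/d[2]
E
python3 - <<'E'
from h import *
np.set_printoptions(precision=4,suppress=True)
print(status.state(), manip.hold_point_z)
ims=[]
for n in ['scene','top']:
    c=cap(n,n+'0.png'); print(n,c['fx'],c['pose'].tolist())
    np.save(n+'0.npy',{k:c[k] for k in c},allow_pickle=True)
    for t in ['rod','hook','stand','bin','hanger','bar_top','tray']:
        print(t,[(np.round(d['xyz'],3).tolist(),round(d['p'],2),proj(c,d['xyz']).round().tolist()) for d in spot_in(n,t)])
E
```

```text
{'clock': 0.0, 'qpos': array([-1.1941,  0.5372, -0.0045,  1.5389,  0.0026,  1.0673, -0.0712]), 'joint_vel': array([ 0.0006,  0.0002,  0.0005,  0.0003,  0.0001, -0.0002, -0.001 ]), 'effort': array([  0.0006, -58.3413,   1.0487, -25.9114,   0.0123,   0.0096,
        -0.    ]), 'position': array([0.2783, 0.5867, 0.2304]), 'ee_rot': array([-0.6897, -3.0647,  0.0028]), 'force': array([ 0.8866, -0.5652,  0.3941]), 'wrist_torque': array([-0.0114,  0.0268,  0.0263]), 'grip_width': 0.08567285229212} 0.0187
scene 453.7020036994981 [[-0.5777185483642134, 0.5909304016284317, -0.5630653064318616, 1.1681256686699077], [0.816228779859079, 0.4153369265988647, -0.4015791532601867, 0.39428416228030183], [-0.0034435164737902715, -0.691589833524662, -0.7222822470195603, 0.8679254213286505], [0.0, 0.0, 0.0, 1.0]]
rod [([0.504, -0.35, 0.143], 0.71, [170.0, 117.0])]
hook [([0.505, -0.347, 0.143], 0.76, [171.0, 117.0])]
stand [([0.513, -0.318, 0.058], 0.96, [181.0, 147.0]), ([0.646, -0.205, 0.059], 0.86, [180.0, 193.0]), ([0.667, -0.349, 0.069], 0.79, [131.0, 172.0])]
bin [([0.522, -0.02, 0.108], 0.7, [270.
[... 172 characters left out ...]
142684, -0.9843664191461913, 0.17494623734575118, 0.37636953436431797], [-0.9996654377083807, -0.022873336775021104, -0.012075724246947205, -0.012254667762220384], [0.015888541639896378, -0.17464124175601095, -0.9845039313900558, 1.2175277539594478], [0.0, 0.0, 0.0, 1.0]]
rod []
hook [([0.498, -0.345, 0.145], 0.71, [384.0, 224.0])]
stand [([0.647, -0.378, 0.074], 0.83, [386.0, 171.0]), ([0.619, -0.209, 0.105], 0.76, [324.0, 177.0]), ([0.491, -0.336, 0.1], 0.6, [374.0, 229.0])]
bin [([0.511, -0.021, 0.084], 0.71, [249.0, 219.0])]
hanger [([0.504, -0.048, 0.043], 0.63, [259.0, 224.0])]
bar_top [([0.502, -0.047, 0.042], 0.61, [259.0, 224.0])]
tray [([0.556, 0.314, 0.006], 0.89, [127.0, 203.0])]
```

```bash
python3 - <<'E'
import cv2
a=cv2.imread('pics/scene0.png'); cv2.imwrite('pics/s0b.png',cv2.resize(a,(800,600),interpolation=cv2.INTER_CUBIC))
a=cv2.imread('pics/top0.png')[120:310,60:450]; cv2.imwrite('pics/t0b.png',cv2.resize(a,None,fx=2,fy=2,interpolation=cv2.INTER_CUBIC))
E
```

```text
(no output)
```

View pics/s0b.png

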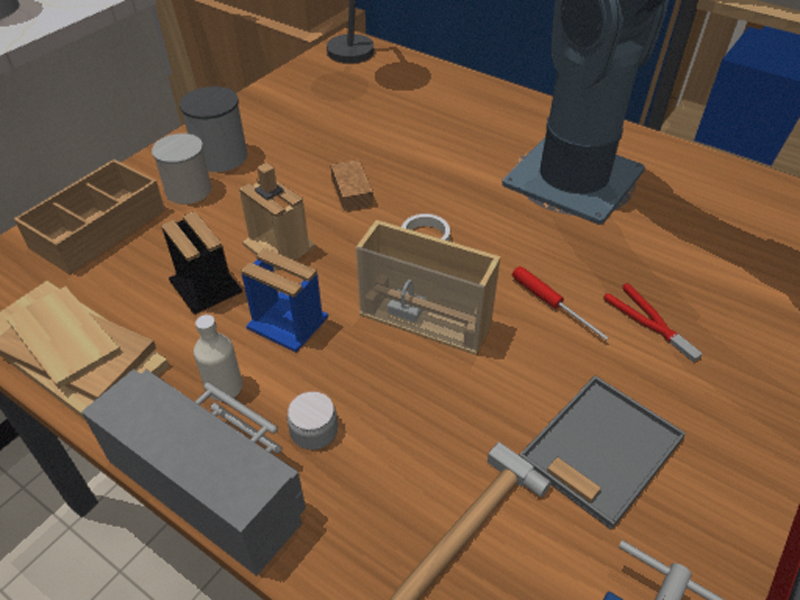

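View pics/t0b.png

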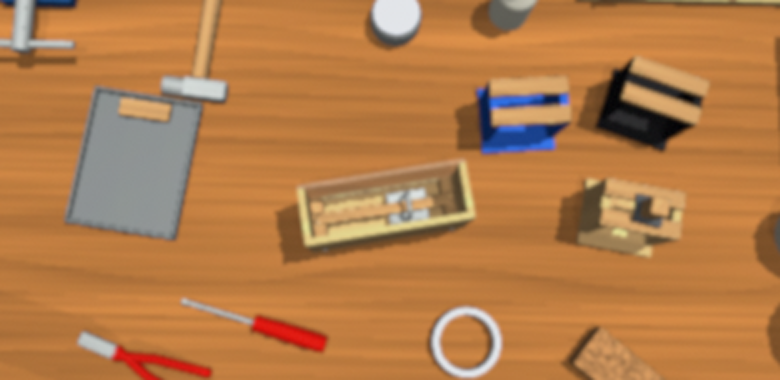

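Scene: the rod stands in the plain plywood stand at scene (267,180) in the 800-px view. The look-alikes are black (200,255) and blue (288,290). The bin is at (430,290), with the loop near (408,290), and the tray is at (605,450) with the offcut at (575,478). I choose the plywood stand holding the rod and will check it in a close crop.

```bash
python3 - <<'E'
from h import *
s=cv2.imread('pics/scene0.png'); t=cv2.imread('pics/top0.png')
def cr(a,x0,y0,w,h,k=4):
    r=cv2.resize(a[y0:y0+h,x0:x0+w],None,fx=k,fy=k,interpolation=cv2.INTER_CUBIC)
    return r
A=np.hstack([cr(t,204,196,100,55),cr(t,345,200,65,55), cr(t,304,216,35,55)*0])
B=np.hstack([cr(s,222,135,105,95),cr(s,145,95,65,95),cr(s,0,0,30,95)*0])
cv2.imwrite('pics/c1.png',np.vstack([A,B]))
np.set_printoptions(precision=4,suppress=True)
c=np.load('top0.npy',allow_pickle=True).item()
for n,z,P in [('bin',.15,[(209,213.5),(292,201),(297,227.5),(214,243)]),('tray',.016,[(109,164),(161,171),(148,240),(93,231)])]:
    q=np.array([back(c,*p,z) for p in P]); print(n,q[:,:2].tolist(),q.mean(0),np.linalg.norm(np.roll(q,-1,0)-q,axis=1))
E
```

```text
bin [[0.5134435772809767, 0.07665644448590457], [0.5484368790788098, -0.12290143749545691], [0.4843903488370158, -0.13520651369648007], [0.4431493905582493, 0.062174852306707926]] [ 0.4974 -0.0298  0.15  ] [0.2026 0.0652 0.2016 0.0718]
tray [[0.6614372420014643, 0.3672665561313898], [0.6451739527695286, 0.22375659196917483], [0.4557336783159991, 0.24782056461476315], [0.4765528371142689, 0.39585140600651825]] [0.5597 0.3087 0.016 ] [0.1444 0.191  0.1495 0.1871]
```

View pics/c1.png

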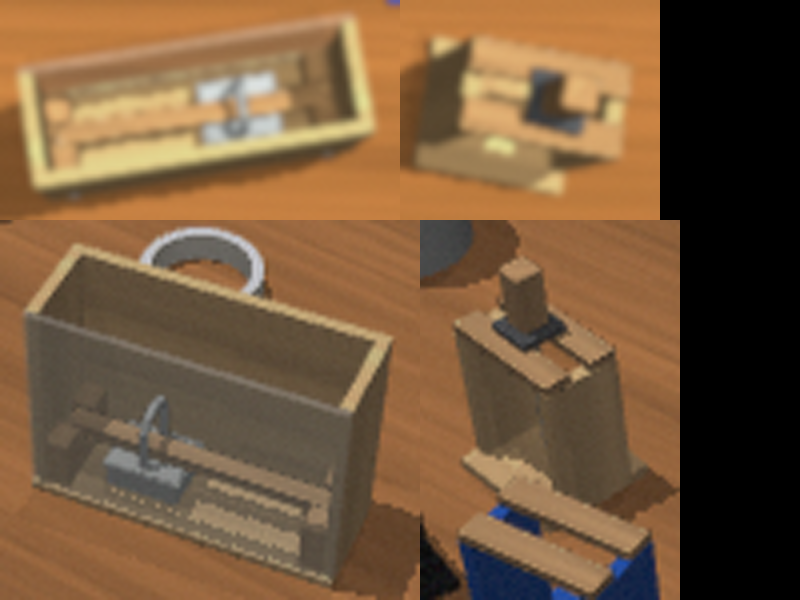

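The crops confirm the choice. The plain plywood stand holds the rod: handle top at about (582,92) in the top view and (523,265) in the scene view. The loop arch is at (237,95) in the top view and (157,398) in the scene view, toward the bin's −y end.

```bash
python3 - <<'E'
from h import *
np.set_printoptions(precision=4,suppress=True)
t=np.load('top0.npy',allow_pickle=True).item(); s=np.load('scene0.npy',allow_pickle=True).item()
T=lambda u,v,o:((u)/4+o[0],(v)/4+o[1])
print('handle top', back(t,*T(582-400,92,(345,200)),.171), back(s,*T(523-420,265-220,(145,95)),.171))
print('loop arch z.075', back(t,*T(237,95,(204,196)),.075), back(s,*T(157,398-220,(222,135)),.075))
print('bin top outer', [back(t,*T(u,v,(204,196)),.15)[:2] for u,v in [(18,72),(352,17),(373,132),(38,188)]])
print('bin top scene',[back(s,*T(u,v-220,(222,135)),.15)[:2] for u,v in [(78,245),(25,313),(348,410),(393,338)]])
print('rails top', [back(t,*T(u-400,v,(345,200)),.12)[:2] for u,v in [(470,38),(630,65),(620,158),(462,125)]])
print('rails scene',[back(s,*T(u-420,v-220,(145,95)),.12)[:2] for u,v in [(455,322),(548,388),(614,350)]])
E
```

```text
handle top [ 0.4978 -0.3539  0.171 ] [ 0.4967 -0.3507  0.171 ]
loop arch z.075 [ 0.51   -0.0569  0.075 ] [ 0.504  -0.0584  0.075 ]
bin top outer [array([0.5122, 0.0778]), array([ 0.5503, -0.1229]), array([ 0.4808, -0.1358]), array([0.4431, 0.0634])]
bin top scene [array([ 0.4848, -0.1314]), array([ 0.5529, -0.12  ]), array([0.5133, 0.0772]), array([0.4471, 0.0685])]
rails top [array([ 0.5359, -0.3017]), array([ 0.5212, -0.4011]), array([ 0.4634, -0.3927]), array([ 0.4816, -0.2955])]
rails scene [array([ 0.5222, -0.3984]), array([ 0.5383, -0.3001]), array([ 0.4837, -0.2909])]
```

carry_out(fingers=[0,0,0,0,0], offset=[[2,-4,2],[4,-9,4],[6,-13,6],[8,-17,8],[10,-22,8]], roll=[0,0,0.1,0.2,0.3])

```text
clock: 1.3
position: [0.3768, 0.3753, 0.3138]
ee_rot: [0.217, 3.131, 0.007]
force: [1.6, -0.8, -0.3]
grip_width: 0.0857
```

carry_out(fingers=[0,0,0,0,0], offset=[[1,-5,0],[2,-10,0],[3,-15,0],[4,-20,0],[5,-24,0]], roll=[0,0,0,0,0])

```text
clock: 1.8
position: [0.4252, 0.1329, 0.3113]
ee_rot: [0.225, 3.133, 0.001]
force: [1.4, 0.3, 0.5]
grip_width: 0.0855
```

carry_out(fingers=[0,0,0,0,0], offset=[[1,-5,0],[2,-10,0],[3,-15,0],[4,-20,0],[4,-24,0]], roll=[0,0,0,0,0])

```text
clock: 2.3
position: [0.4658, -0.1071, 0.3114]
ee_rot: [0.225, 3.132, -0.001]
force: [0.4, -0.0, 0.5]
grip_width: 0.0858
```

carry_out(fingers=[0,0,0,0,0], offset=[[0,-5,0],[1,-10,0],[2,-15,0],[3,-20,0],[3.1,-24.5,0]], roll=[0,0,0,0,-0.02])

```text
clock: 2.8
position: [0.4972, -0.3511, 0.3109]
ee_rot: [0.253, 3.13, 0.0]
force: [2.3, -0.3, -0.5]
grip_width: 0.0856
```

carry_out(fingers=[0,0], offset=[[0,0,-1.0],[0,0,-1.0]], roll=[0,0])

```text
clock: 3.0
position: [0.4951, -0.3502, 0.2995]
ee_rot: [-0.259, -3.128, -0.001]
force: [-0.2, 1.3, 0.8]
grip_width: 0.0858
```

```bash
python3 - <<'E'
from h import *
np.set_printoptions(precision=4,suppress=True)
print(status.state()['position'],status.state()['ee_rot'])
c=cap('wrist','w1.png'); print(c['pose'])
for t in ['rod','hook','stand']: print(t,[(np.round(d['xyz'],4).tolist(),round(d['p'],2)) for d in spot_in('wrist',t)])
o=np.array([.497,-.352]);s=np.array([.501,-.347]);y=-.163
for z in (.171,.12): print(z,proj(c,[*o,z]))
im=c['img'].copy()
R=np.array([[np.cos(y),-np.sin(y)],[np.sin(y),np.cos(y)]])
def box(ctr,hx,hy,z,col):
    p=np.array([proj(c,[*(ctr+R@np.array(v)),z]) for v in [(-hx,-hy),(hx,-hy),(hx,hy),(-hx,hy)]])
    cv2.polylines(im,[(p*16).astype(np.int32)],True,col,1,cv2.LINE_AA,4)
box(o,.011,.011,.171,(255,0,0)); box(o,.018,.018,.126,(0,255,0)); box(s,.008,.05,.12,(0,0,255)); 
cv2.imwrite('pics/w1b.png',cv2.cvtColor(im,cv2.COLOR_RGB2BGR))
E
```

```text
[ 0.4951 -0.3502  0.2995] [-0.259  -3.1285 -0.0011]
[[ 0.1647  0.9371  0.3076  0.4161]
 [ 0.9863 -0.1569 -0.0504 -0.3368]
 [ 0.0011  0.3117 -0.9502  0.4425]
 [ 0.      0.      0.      1.    ]]
rod [([0.4943, -0.3505, 0.1477], 0.65)]
hook [([0.493, -0.3564, 0.1473], 0.73), ([0.5218, -0.0404, 0.034], 0.52)]
stand [([0.4818, -0.3404, 0.1197], 0.96), ([0.6431, -0.3837, 0.0888], 0.93), ([0.62, -0.1997, 0.0523], 0.91)]
0.171 [250.0455 185.7025]
0.12 [250.3329 170.7523]
```

View pics/w1b.png

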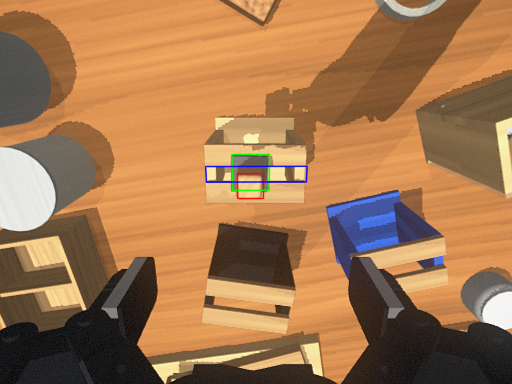

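The overlay fits: the red handle top is at (250,186) and the blue slot lies on the stand's slot. The black and blue look-alikes are well apart at (250,270) and (388,235). Descending.

carry_out(fingers=[0,0,0,0,0], offset=[[0.2,-0.2,-4.5],[0.2,-0.2,-9],[0.2,-0.2,-13],[0.2,-0.2,-16],[0.2,-0.2,-16.8]], roll=[0,0,0,0,0])

```text
clock: 3.7
position: [0.4972, -0.3488, 0.1302]
ee_rot: [-0.252, -3.127, -0.005]
force: [-0.1, 0.6, 0.7]
grip_width: 0.0853
```

carry_out(fingers=[0,0], offset=[[0,0,0],[0,0,0]], roll=[0,0])

```text
clock: 3.9
position: [0.4995, -0.352, 0.1349]
ee_rot: [0.254, 3.129, -0.002]
force: [0.1, -1.1, -0.6]
grip_width: 0.0855
```

carry_out(fingers=[0.5,0.9,0.9,0.9,0.9], offset=[[0,0,0],[0,0,0],[0,0,0],[0,0,0],[0,0,0]], roll=[0,0,0,0,0])

```text
clock: 4.4
position: [0.4985, -0.3519, 0.1334]
ee_rot: [0.255, 3.13, -0.001]
force: [-1.0, 0.2, 3.6]
grip_width: 0.0211
```

carry_out(fingers=[0.9,0.9,0.9], offset=[[0,0,0],[0,0,0],[0,0,0]], roll=[0,0,0])

```text
clock: 4.7
position: [0.4984, -0.3519, 0.1334]
ee_rot: [0.256, 3.13, -0.001]
force: [-0.7, 0.5, 5.9]
grip_width: 0.0214
```

```bash
cat >> h.py <<'E'
import sys
def avg(n=6):
    P=[];F=[];O=[]
    for i in range(n):
        vision.capture('wrist'); s=status.state(); P.append(s['position']);F.append(s['force']);v=s['ee_rot']
        from scipy.spatial.transform import Rotation as R
        m=R.from_rotvec(v).as_matrix(); O.append([np.arctan2(-m[0,1],m[1,1]),m[0,2],m[1,2]])
    print('t',s['clock'],'pos',np.mean(P,0).round(4),'sd',np.std(P,0).round(4),'F',np.mean(F,0).round(2),'sd',np.std(F,0).round(2),'yaw,tilt',np.mean(O,0).round(4),'w',s['grip_width'])
    return np.mean(P,0)
E
python3 -c "
from h import *
avg()"
```

```text
t 5.0 pos [ 0.4985 -0.3519  0.1334] sd [0. 0. 0.] F [-0.36 -0.08  5.32] sd [0.19 0.79 0.47] yaw,tilt [-0.1629  0.0008 -0.0005] w 0.021624257551074003
```

Gripped, opening 21.6 mm. Release pose recorded. Lifting slowly at first.

carry_out(fingers=[0.9,0.9,0.9,0.9,0.9], offset=[[0,0,1],[0,0,3.5],[0,0,7],[0,0,11],[0,0,14.5]], roll=[0,0,0,0,0])

```text
clock: 5.5
position: [0.4978, -0.3514, 0.2798]
ee_rot: [-0.256, -3.131, -0.0]
force: [0.5, 0.1, -2.0]
grip_width: 0.0216
```

carry_out(fingers=[0.9,0.9], offset=[[0,0,0.5],[0,0,0.5]], roll=[0,0])

```text
clock: 5.7
position: [0.4984, -0.3516, 0.2839]
ee_rot: [0.255, 3.13, -0.001]
force: [0.5, -0.6, -1.2]
grip_width: 0.0213
```

```bash
python3 - <<'E'
from h import *
p=avg(3)
c=cap('scene','s2.png'); 
for z in (.03,-.1,): print(proj(c,p+[0,0,z]))
for t in ['rod','hook','stand']: print(t,[(np.round(d['xyz'],4).tolist(),round(d['p'],2)) for d in spot_in('scene',t)])
u,v=proj(c,p+[0,0,-.04]).astype(int)
cv2.imwrite('pics/s2c.png',cv2.cvtColor(cv2.resize(c['img'][v-65:v+65,u-60:u+60],None,fx=4.5,fy=4.5,interpolation=cv2.INTER_CUBIC),cv2.COLOR_RGB2BGR)); print('crop origin',u-60,v-65)
E
```

```text
t 5.85 pos [ 0.4975 -0.3508  0.2817] sd [0.0002 0.0002 0.0005] F [ 0.16  0.35 -1.67] sd [0.38 0.35 0.17] yaw,tilt [-0.1626 -0.0019  0.0014] w 0.021097413475891117
[162.38902109  57.35695407]
[169.93406395 102.96180163]
rod [([0.5059, -0.3535, 0.2728], 0.76), ([0.5114, -0.3402, 0.0673], 0.48)]
hook [([0.5034, -0.3499, 0.2725], 0.69)]
stand [([0.6443, -0.2105, 0.061], 0.97), ([0.6661, -0.3478, 0.0719], 0.9), ([0.5096, -0.3396, 0.0658], 0.87)]
crop origin 106 17
```

View pics/s2c.png

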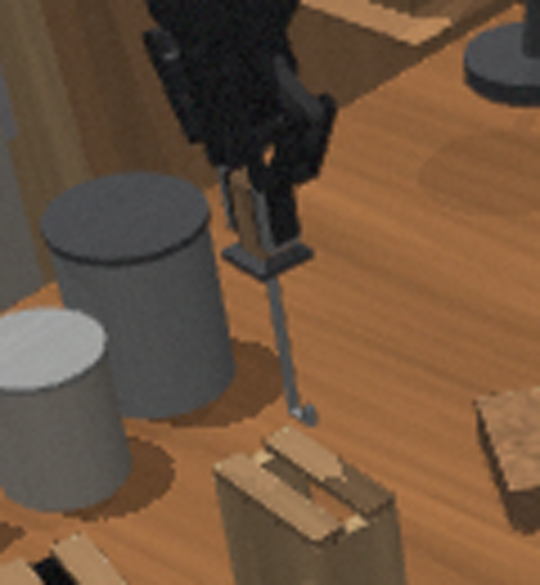

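The hook points to world +y: shank foot at (297,413) in the crop, tip to the right at (312,411). So I enter the bin from its −y side of the loop, hook along +y, and need only a 0.35 rad turn.

carry_out(fingers=[0.9,0.9,0.9,0.9,0.9], offset=[[0,0.5,3],[0,5,3.5],[0.5,10,3.5],[1,15,3.5],[1.2,19.5,3.5]], roll=[0,0.07,0.16,0.25,0.353])

```text
clock: 6.55
position: [0.5102, -0.154, 0.3177]
ee_rot: [0.306, -3.127, -0.001]
force: [1.6, 1.1, -0.9]
grip_width: 0.0213
```

carry_out(fingers=[0.9,0.9,0.9,0.9], offset=[[0.2,4,0],[0.3,6.2,0],[0.3,6.2,0],[0.3,6.2,0]], roll=[0,0,0,0])

```text
clock: 6.95
position: [0.513, -0.0948, 0.3177]
ee_rot: [0.299, -3.127, 0.001]
force: [0.1, -0.4, -1.6]
grip_width: 0.0211
```

```bash
cat >> h.py <<'E'
def hookpts(p,yaw,dx=0.0,dy=0.0):
    R=np.array([[np.cos(yaw),-np.sin(yaw)],[np.sin(yaw),np.cos(yaw)]])
    o=np.array(p)+[0,0,.0136]; f=lambda x,y,z: np.array([*(o[:2]+R@np.array([x+dx,y+dy])),o[2]+z])
    return dict(shank0=f(0,0,-.03),foot0=f(0,0,-.1265),hook=f(0,.008,-.1265),foot1=f(0,.016,-.1265),tip=f(0,.016,-.115))
BC=np.array([.498,-.028]);BY=.19
def binpt(x,y,z):
    c,s=np.cos(BY),np.sin(BY); return np.array([BC[0]+c*x-s*y,BC[1]+s*x+c*y,z])
def tobin(p):
    c,s=np.cos(BY),np.sin(BY); d=np.array(p[:2])-BC; return np.array([c*d[0]+s*d[1],-s*d[0]+c*d[1],p[2]])
E
python3 - <<'E'
from h import *
np.set_printoptions(precision=4,suppress=True)
c=np.load('scene0.npy',allow_pickle=True).item()
q=hookpts([.4975,-.3508,.2817],-.163); print('foot0 pred',q['foot0'],proj(c,q['foot0']),'seen (172,108.8)',back(c,172,108.8,q['foot0'][2]))
p=avg(3); q=hookpts(p,.19); print('hook in bin',tobin(q['hook']),'handle',tobin(p))
c=cap('scene')
im=c['img'].copy()
for k in q: cv2.circle(im,tuple((proj(c,q[k])*16).astype(int)),8,(255,0,0),1,cv2.LINE_AA,4)
for a in [(0,-.031,.075),(-.015,-.031,.048),(.015,-.031,.048),(0,-.09,.042),(0,.09,.042)]: cv2.circle(im,tuple((proj(c,binpt(*a))*16).astype(int)),8,(0,255,0),1,cv2.LINE_AA,4)
cv2.imwrite('pics/s3.png',cv2.cvtColor(cv2.resize(im[70:230,200:350],None,fx=4,fy=3.75,interpolation=cv2.INTER_CUBIC),cv2.COLOR_RGB2BGR))
E
```

```text
foot0 pred [ 0.4975 -0.3508  0.1688] [170.625  107.0764] seen (172,108.8) [ 0.5011 -0.3427  0.1688]
t 7.1 pos [ 0.5129 -0.096   0.3178] sd [0.     0.0002 0.    ] F [-0.38 -0.3  -1.41] sd [0.33 0.26 0.43] yaw,tilt [ 0.1882 -0.0003 -0.0007] w 0.02110867424799025
hook in bin [ 0.0018 -0.0616  0.2049] handle [ 0.0018 -0.0696  0.3178]
```

View pics/s3.png

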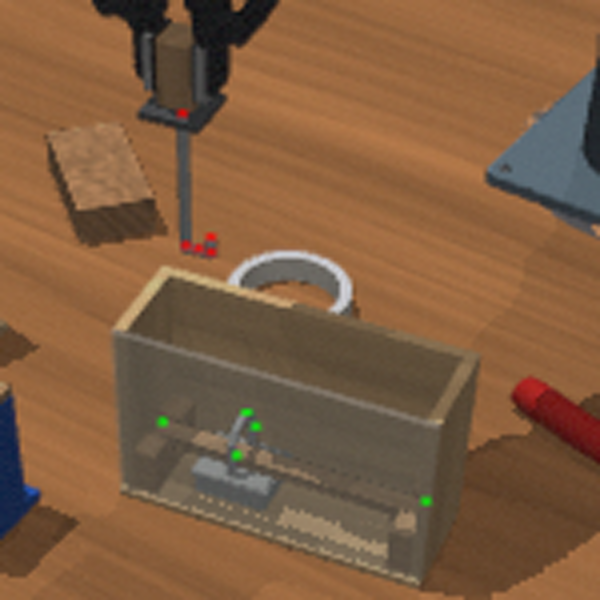

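The overlay shows the hook dots on the rod's foot (186–215, 250) to about 1 mm, and the arch dot on the loop at (245,412). The hook sits about 30 mm to the −y side of the loop. Descending in stages.

carry_out(fingers=[0.9,0.9,0.9,0.9,0.9], offset=[[0,0,-3],[0,0,-6],[0,0,-9],[0,0,-11.5],[0,0,-12.5]], roll=[0,0,0,0,0])

```text
clock: 7.65
position: [0.5116, -0.0953, 0.1907]
ee_rot: [0.296, -3.124, -0.0]
force: [-0.5, 0.1, -1.4]
grip_width: 0.0212
```

carry_out(fingers=[0.9,0.9,0.9,0.9,0.9], offset=[[0,0,-0.7],[0,0,-1.4],[0,0,-2.1],[0,0,-2.6],[0,0,-2.6]], roll=[0,0,0,0,0])

```text
clock: 8.15
position: [0.513, -0.0945, 0.1667]
ee_rot: [0.299, -3.127, -0.0]
force: [-1.3, 0.3, -1.3]
grip_width: 0.0215
```

```bash
cat > look.py <<'E'
from h import *
np.set_printoptions(precision=4,suppress=True)
p=avg(3); q=hookpts(p,.19); print('hook in bin',tobin(q['hook']))
c=cap('scene'); im=c['img']
r=cv2.resize(im[135:220,222:322],None,fx=7.5,fy=7,interpolation=cv2.INTER_CUBIC)
for k in q:
    u=(proj(c,q[k])-[222,135])*[7.5,7]; cv2.circle(r,tuple((u*16).astype(int)),40,(255,0,0),1,cv2.LINE_AA,4); print(k,u.round())
cv2.imwrite('pics/'+sys.argv[1],cv2.cvtColor(r,cv2.COLOR_RGB2BGR))
E
python3 look.py s4.png
```

```text
t 8.3 pos [ 0.5133 -0.0946  0.1672] sd [0.0001 0.     0.0001] F [-0.12 -0.01 -1.11] sd [0.48 0.23 0.46] yaw,tilt [ 0.1902  0.0004 -0.    ] w 0.02130598906900032
hook in bin [ 0.0025 -0.0603  0.0543]
shank0 [186. 126.]
foot0 [190. 327.]
hook [212. 333.]
foot1 [233. 340.]
tip [233. 317.]
```

View pics/s4.png

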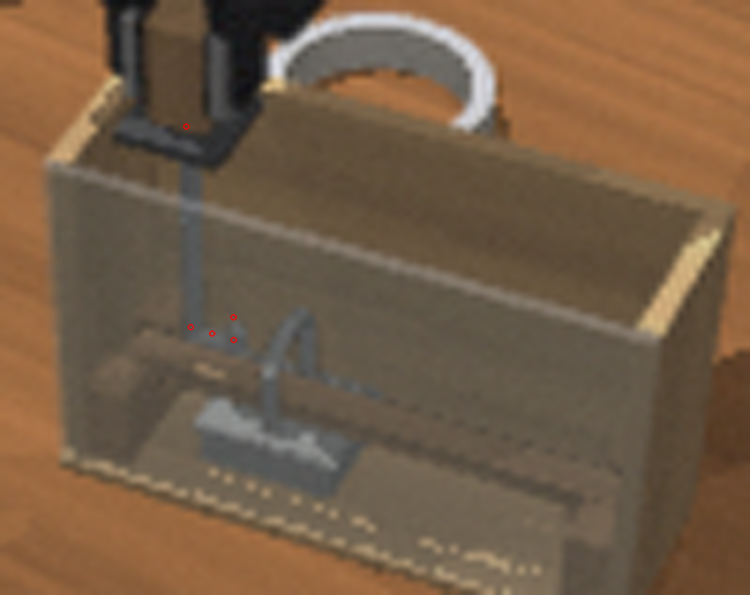

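The hook foot is at (190–240, 335), just above the bar. The loop legs are at (268,395) and (308,345) with the arch top near (300,315), so the hook is on the −y side and level for entry. Lowering 4.5 mm, then advancing along the bar.

carry_out(fingers=[0.9,0.9,0.9], offset=[[0,0,-0.2],[0,0,-0.45],[0,0,-0.45]], roll=[0,0,0])

```text
clock: 8.65
position: [0.5129, -0.0944, 0.1621]
ee_rot: [0.298, -3.127, -0.0]
force: [0.3, -0.6, -1.3]
grip_width: 0.0214
```

carry_out(fingers=[0.9,0.9,0.9,0.9,0.9], offset=[[-0.06,0.3,0],[-0.12,0.6,0],[-0.17,0.9,0],[-0.23,1.2,0],[-0.23,1.2,0]], roll=[0,0,0,0,0])

```text
clock: 9.15
position: [0.5108, -0.0818, 0.1625]
ee_rot: [0.3, -3.127, -0.001]
force: [-0.2, -1.3, -1.8]
grip_width: 0.0214
```

carry_out(fingers=[0.9,0.9,0.9,0.9], offset=[[-0.03,0.15,0],[-0.06,0.3,0],[-0.09,0.45,0],[-0.09,0.45,0]], roll=[0,0,0,0])

```text
clock: 9.55
position: [0.5099, -0.0778, 0.1624]
ee_rot: [0.299, -3.127, -0.0]
force: [0.3, 0.0, -1.7]
grip_width: 0.0212
```

```bash
python3 look.py s5.png
```

```text
t 9.7 pos [ 0.51   -0.078   0.1625] sd [0.     0.0001 0.    ] F [-0.38 -0.15 -1.31] sd [0.26 0.44 0.35] yaw,tilt [ 0.1903  0.     -0.    ] w 0.02142947856920084
hook in bin [ 0.0023 -0.0434  0.0496]
shank0 [234. 150.]
foot0 [236. 349.]
hook [257. 355.]
foot1 [279. 362.]
tip [279. 339.]
```

carry_out(fingers=[0.9,0.9,0.9,0.9], offset=[[-0.03,0.15,0],[-0.06,0.3,0],[-0.09,0.45,0],[-0.09,0.45,0]], roll=[0,0,0,0])

```text
clock: 10.15
position: [0.509, -0.0732, 0.1624]
ee_rot: [0.299, -3.127, -0.0]
force: [1.2, -0.6, -2.1]
grip_width: 0.0215
```

carry_out(fingers=[0.9,0.9,0.9,0.9], offset=[[-0.02,0.1,0],[-0.04,0.2,0],[-0.06,0.3,0],[-0.06,0.3,0]], roll=[0,0,0,0])

```text
clock: 10.55
position: [0.5084, -0.0704, 0.1624]
ee_rot: [0.299, -3.127, -0.0]
force: [-0.2, 0.5, -1.4]
grip_width: 0.0216
```

```bash
python3 look.py s6.png
```

```text
t 10.7 pos [ 0.5085 -0.0705  0.1625] sd [0. 0. 0.] F [-0.24  0.13 -1.55] sd [0.19 0.18 0.47] yaw,tilt [0.1903 0.     0.    ] w 0.02150082801914688
hook in bin [ 0.0023 -0.0357  0.0496]
shank0 [257. 156.]
foot0 [257. 355.]
hook [278. 362.]
foot1 [300. 368.]
tip [300. 346.]
```

View pics/s6.png

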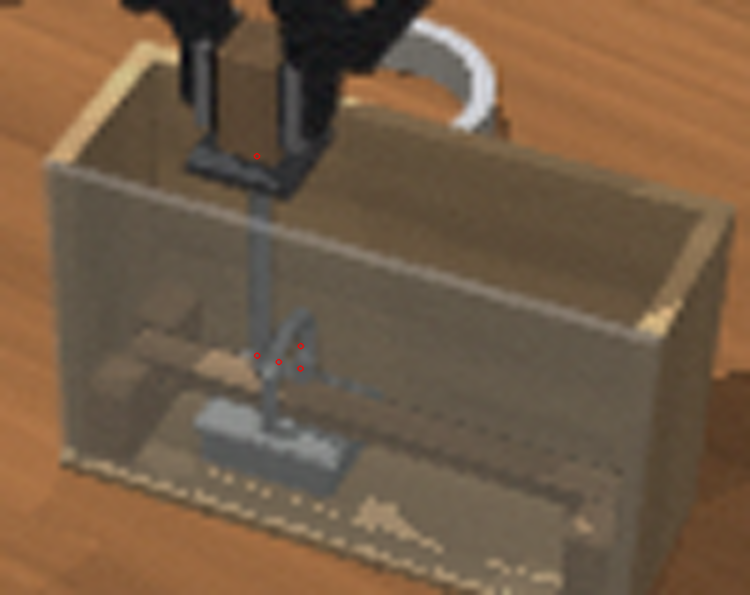

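The hook foot (257–305, 370) is now inside the loop with no force. Continuing by feel until the shank meets the wire.

carry_out(fingers=[0.9,0.9,0.9,0.9,0.9], offset=[[-0.02,0.1,0],[-0.04,0.2,0],[-0.06,0.3,0],[-0.06,0.3,0],[-0.06,0.3,0]], roll=[0,0,0,0,0])

```text
clock: 11.25
position: [0.5079, -0.0675, 0.1625]
ee_rot: [-0.299, 3.127, -0.0]
force: [-0.4, -0.4, -1.6]
grip_width: 0.0214
```

```bash
python3 -c "
from h import *
p=avg(4);print(tobin(hookpts(p,.19)['hook']))"
```

```text
t 11.45 pos [ 0.5079 -0.0676  0.1625] sd [0. 0. 0.] F [ 0.28 -0.25 -1.64] sd [0.46 0.36 0.46] yaw,tilt [ 1.903e-01  1.000e-04 -0.000e+00] w 0.020921973035601865
[ 0.0022404  -0.03273272  0.04956977]
```

carry_out(fingers=[0.9,0.9,0.9,0.9], offset=[[-0.015,0.08,0],[-0.03,0.15,0],[-0.03,0.15,0],[-0.03,0.15,0]], roll=[0,0,0,0])

```text
clock: 11.85
position: [0.5076, -0.0662, 0.1625]
ee_rot: [-0.298, 3.127, -0.0]
force: [-0.1, -0.9, -1.4]
grip_width: 0.0213
```

```bash
python3 -c "
from h import *
p=avg(4);print(tobin(hookpts(p,.19)['hook']))"
```

```text
t 12.05 pos [ 0.5076 -0.0662  0.1625] sd [0. 0. 0.] F [ 0.54 -1.28 -1.43] sd [0.05 0.45 0.37] yaw,tilt [ 0.1901  0.0002 -0.0002] w 0.021493366888165166
[ 0.00222794 -0.03137683  0.04958538]
```

carry_out(fingers=[0.9,0.9,0.9,0.9], offset=[[-0.01,0.05,0],[-0.02,0.1,0],[-0.02,0.1,0],[-0.02,0.1,0]], roll=[0,0,0,0])

```text
clock: 12.45
position: [0.5074, -0.065, 0.1625]
ee_rot: [-0.298, 3.127, 0.0]
force: [0.6, -1.0, -1.9]
grip_width: 0.0211
```

```bash
python3 look.py s7.png
```

```text
t 12.6 pos [ 0.5074 -0.065   0.1625] sd [0. 0. 0.] F [ 0.29 -0.98 -1.27] sd [0.59 0.18 0.48] yaw,tilt [0.1903 0.0001 0.    ] w 0.02145270324932937
hook in bin [ 0.0022 -0.0301  0.0496]
shank0 [273. 160.]
foot0 [272. 360.]
hook [294. 366.]
foot1 [315. 373.]
tip [316. 350.]
```

Steady Fy of about −1.1 N means the shank is on the wire, dragging the bar in its play. Backing off 1.2 mm to centre the wire in the gap, then lifting gently.

carry_out(fingers=[0.9,0.9,0.9,0.9,0.9], offset=[[0.02,-0.12,0],[0.02,-0.12,0.3],[0.02,-0.12,0.6],[0.02,-0.12,0.9],[0.02,-0.12,1.2]], roll=[0,0,0,0,0])

```text
clock: 13.15
position: [0.5076, -0.0661, 0.1748]
ee_rot: [-0.298, 3.127, 0.0]
force: [-0.0, -0.6, -1.2]
grip_width: 0.0216
```

carry_out(fingers=[0.9,0.9,0.9,0.9,0.9], offset=[[0,0,0.1],[0,0,0.2],[0,0,0.3],[0,0,0.4],[0,0,0.5]], roll=[0,0,0,0,0])

```text
clock: 13.65
position: [0.5072, -0.0662, 0.1792]
ee_rot: [0.298, -3.126, -0.0]
force: [0.7, -0.1, -3.7]
grip_width: 0.0209
```

carry_out(fingers=[0.9,0.9,0.9,0.9,0.9], offset=[[0,0,0.1],[0,0,0.2],[0,0,0.3],[0,0,0.4],[0,0,0.5]], roll=[0,0,0,0,0])

```text
clock: 14.15
position: [0.5075, -0.0663, 0.1845]
ee_rot: [0.298, -3.127, -0.0]
force: [1.6, 0.7, -4.3]
grip_width: 0.0213
```

```bash
python3 look.py s8.png
```

```text
t 14.3 pos [ 0.5076 -0.0663  0.1846] sd [0.     0.     0.0001] F [-0.01  0.15 -4.45] sd [0.05 0.65 0.35] yaw,tilt [0.1902 0.0002 0.    ] w 0.021694916007915364
hook in bin [ 0.0022 -0.0314  0.0717]
shank0 [269. 110.]
foot0 [269. 315.]
hook [291. 322.]
foot1 [313. 328.]
tip [313. 305.]
```

View pics/s8.png

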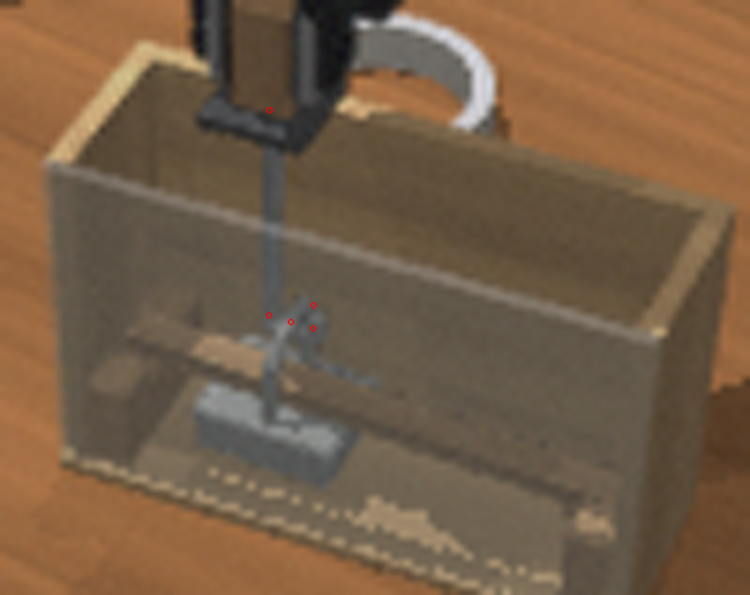

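Full weight is on the hook (Fz −4.5 against −1.3 N before), the wire lies between the shank (270,310) and the upturn (315,315), and the tin has risen. Lifting out slowly.

carry_out(fingers=[0.9,0.9,0.9,0.9,0.9], offset=[[0,0,0.2],[0,0,0.5],[0,0,0.8],[0,0,1.2],[0,0,1.6]], roll=[0,0,0,0,0])

```text
clock: 14.85
position: [0.5076, -0.0663, 0.2009]
ee_rot: [-0.298, 3.127, -0.0]
force: [-0.4, -0.3, -3.6]
grip_width: 0.0214
```

carry_out(fingers=[0.9,0.9,0.9,0.9,0.9], offset=[[0,0,0.5],[0,0,1],[0,0,1.6],[0,0,2.3],[0,0,3]], roll=[0,0,0,0,0])

```text
clock: 15.35
position: [0.5076, -0.0663, 0.2311]
ee_rot: [-0.298, 3.127, 0.0]
force: [-0.6, 0.1, -5.3]
grip_width: 0.0214
```

carry_out(fingers=[0.9,0.9,0.9,0.9,0.9], offset=[[0,0,0.8],[0,0,1.6],[0,0,2.4],[0,0,3.2],[0,0,4]], roll=[0,0,0,0,0])

```text
clock: 15.85
position: [0.5075, -0.0663, 0.2712]
ee_rot: [-0.298, 3.127, 0.0]
force: [-0.5, 0.2, -4.8]
grip_width: 0.0217
```

carry_out(fingers=[0.9,0.9,0.9,0.9,0.9], offset=[[0,0,0.8],[0,0,1.6],[0,0,2.4],[0,0,3.2],[0,0,4]], roll=[0,0,0,0,0])

```text
clock: 16.35
position: [0.5076, -0.0662, 0.3111]
ee_rot: [0.298, -3.127, -0.0]
force: [1.6, -1.0, -4.4]
grip_width: 0.0213
```

carry_out(fingers=[0.9,0.9,0.9,0.9,0.9], offset=[[0,0,0.8],[0,0,1.6],[0,0,2.4],[0,0,3.2],[0,0,3.8]], roll=[0,0,0,0,0])

```text
clock: 16.85
position: [0.5077, -0.0663, 0.3493]
ee_rot: [-0.298, 3.127, -0.0]
force: [-0.4, 0.0, -4.1]
grip_width: 0.0212
```

```bash
python3 - <<'E'
from h import *
p=avg(4); q=hookpts(p,.19); print('hook',q['hook'])
c=cap('scene'); u,v=proj(c,q['hook']).astype(int)
print([(d['xyz'],d['p']) for d in spot_in('scene','hanger')])
r=cv2.resize(c['img'][v-50:v+60,u-60:u+60],None,fx=5,fy=5,interpolation=cv2.INTER_CUBIC)
cv2.imwrite('pics/s9.png',cv2.cvtColor(r,cv2.COLOR_RGB2BGR))
E
```

```text
t 17.05 pos [ 0.5079 -0.0663  0.3492] sd [0.0003 0.0001 0.0007] F [ 0.02  0.43 -4.22] sd [0.83 0.79 0.68] yaw,tilt [1.902e-01 1.000e-03 1.000e-04] w 0.021313751443999492
hook [ 0.50635909 -0.05843151  0.23625259]
[([0.5095, -0.0473, 0.2054], 0.66)]
```

View pics/s9.png

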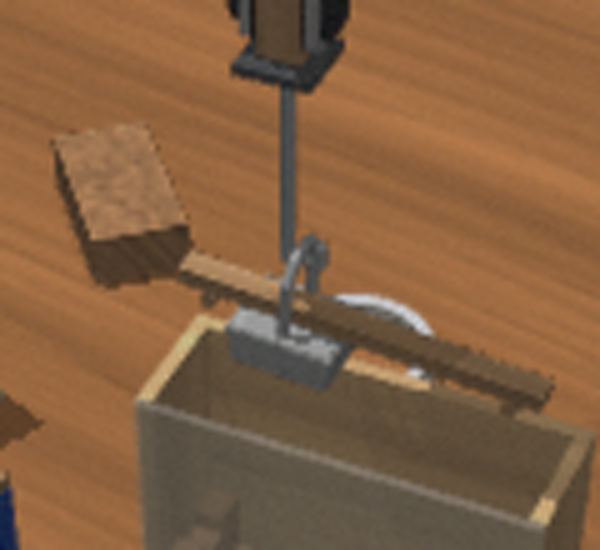

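The tin hangs level on the hook. The loop at (305,250) is caught between shank and upturn, and the bar is clear above the rim with its origin at about 0.208 m. Carrying it smoothly to the tray.

carry_out(fingers=[0.9,0.9,0.9,0.9,0.9], offset=[[0.03,0.3,0],[0.1,1,0],[0.2,2,0],[0.3,3.4,0],[0.45,5,0]], roll=[0,0,0,0,0])

```text
clock: 17.65
position: [0.5121, -0.0147, 0.3484]
ee_rot: [0.299, -3.127, -0.0]
force: [-0.9, 0.2, -4.4]
grip_width: 0.0214
```

carry_out(fingers=[0.9,0.9,0.9,0.9,0.9], offset=[[0.16,1.8,0],[0.32,3.6,0],[0.48,5.4,0],[0.64,7.2,0],[0.8,9,0]], roll=[0,0,0,0,0])

```text
clock: 18.15
position: [0.5199, 0.076, 0.3484]
ee_rot: [0.3, -3.127, -0.001]
force: [0.5, -0.9, -4.0]
grip_width: 0.0219
```

carry_out(fingers=[0.9,0.9,0.9,0.9,0.9], offset=[[0.16,1.8,0],[0.32,3.6,0],[0.48,5.4,0],[0.64,7.2,0],[0.8,9,0]], roll=[0,0,0,0,0])

```text
clock: 18.65
position: [0.5277, 0.166, 0.3483]
ee_rot: [0.3, -3.127, -0.001]
force: [0.1, 0.4, -3.6]
grip_width: 0.0212
```

carry_out(fingers=[0.9,0.9,0.9,0.9,0.9], offset=[[0.16,1.8,0],[0.32,3.6,0],[0.46,5.2,0],[0.58,6.6,0],[0.7,7.8,0]], roll=[0,0,0,0,0])

```text
clock: 19.15
position: [0.5351, 0.243, 0.3484]
ee_rot: [0.299, -3.127, 0.0]
force: [0.1, -0.5, -3.6]
grip_width: 0.0216
```

carry_out(fingers=[0.9,0.9,0.9,0.9,0.9], offset=[[0.1,1,0],[0.18,1.9,0],[0.26,2.7,0],[0.32,3.4,0],[0.36,3.9,0]], roll=[0,0,0,0,0])

```text
clock: 19.65
position: [0.5387, 0.2813, 0.3484]
ee_rot: [0.298, -3.127, -0.0]
force: [0.2, 0.3, -4.8]
grip_width: 0.0215
```

carry_out(fingers=[0.9,0.9,0.9,0.9], offset=[[0.02,0.2,0],[0.03,0.3,0],[0.03,0.3,0],[0.03,0.3,0]], roll=[0,0,0,0])

```text
clock: 20.05
position: [0.5391, 0.2833, 0.3485]
ee_rot: [-0.297, 3.127, -0.0]
force: [-0.6, -1.1, -3.5]
grip_width: 0.0214
```

```bash
python3 - <<'E'
from h import *
p=avg(4); q=hookpts(p,.19); print('hook',q['hook'])
c=cap('scene')
print([(d['xyz'],d['p']) for d in spot_in('scene','hanger')])
print([(d['xyz'],d['p']) for d in spot_in('scene','tray')])
im=c['img'].copy()
ct=np.array([.5597,.3087]);a=-.14
R=np.array([[np.cos(a),-np.sin(a)],[np.sin(a),np.cos(a)]])
P=np.array([proj(c,[*(ct+R@np.array(v)),.016]) for v in [(-.095,-.075),(.095,-.075),(.095,.075),(-.095,.075)]])
k=2.5;o=np.array([270,90])
r=cv2.resize(im[90:330,270:490],None,fx=k,fy=k,interpolation=cv2.INTER_CUBIC)
cv2.polylines(r,[((P-o)*k*16).astype(np.int32)],True,(255,0,0),1,cv2.LINE_AA,4)
h=q['hook'];R2=np.array([[np.cos(.19),-np.sin(.19)],[np.sin(.19),np.cos(.19)]])
P=np.array([proj(c,[*(h[:2]+R2@np.array(v)),.005]) for v in [(-.02,-.025),(.02,-.025),(.02,.025),(-.02,.025)]])
cv2.polylines(r,[((P-o)*k*16).astype(np.int32)],True,(0,255,0),1,cv2.LINE_AA,4)
cv2.imwrite('pics/s10.png',cv2.cvtColor(r,cv2.COLOR_RGB2BGR))
E
```

```text
t 20.25 pos [0.5391 0.2834 0.3485] sd [0.     0.0001 0.    ] F [-0.14  0.1  -4.44] sd [0.32 0.21 0.25] yaw,tilt [ 1.898e-01  1.000e-04 -1.000e-04] w 0.021347137789729784
hook [0.53754386 0.29127627 0.2356143 ]
[([0.5438, 0.3026, 0.2046], 0.91)]
[([0.5613, 0.3167, 0.0045], 0.75)]
```

View pics/s10.png

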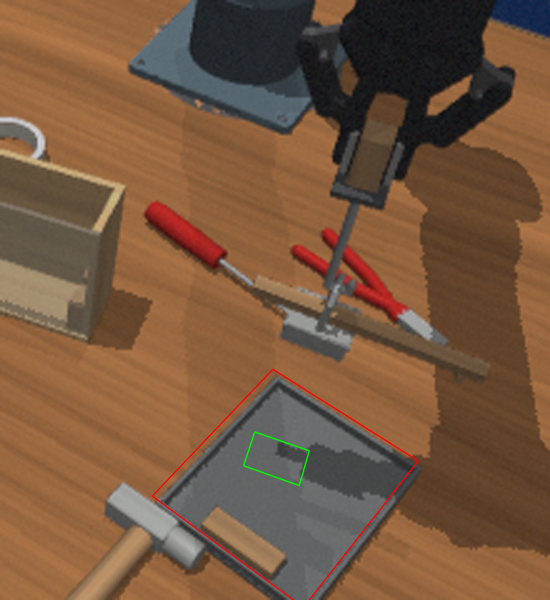

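The tin hangs steady. Its projected footprint (275,460) is well inside the tray floor and clear of the offcut at (243,542). The tray sits about 6 mm farther toward +y than my outline, so I shift +1 cm in y while lowering.

carry_out(fingers=[0.9,0.9,0.9,0.9,0.9], offset=[[0.1,0.2,-0.5],[0.2,0.4,-1.3],[0.3,0.6,-2.3],[0.4,0.8,-3.5],[0.5,1,-5]], roll=[0,0,0,0,0])

```text
clock: 20.9
position: [0.544, 0.294, 0.2972]
ee_rot: [0.299, -3.127, -0.0]
force: [-0.8, -0.7, -4.6]
grip_width: 0.0213
```

carry_out(fingers=[0.9,0.9,0.9,0.9,0.9], offset=[[0,0,-1.5],[0,0,-3],[0,0,-4.5],[0,0,-6],[0,0,-7.3]], roll=[0,0,0,0,0])

```text
clock: 21.4
position: [0.5435, 0.2936, 0.2235]
ee_rot: [0.298, -3.126, 0.001]
force: [0.2, -0.3, -4.8]
grip_width: 0.0211
```

carry_out(fingers=[0.9,0.9,0.9,0.9,0.9], offset=[[0,0,-1.1],[0,0,-2],[0,0,-2.8],[0,0,-3.5],[0,0,-4]], roll=[0,0,0,0,0])

```text
clock: 21.9
position: [0.544, 0.2938, 0.185]
ee_rot: [-0.298, 3.127, 0.0]
force: [0.3, 0.3, -4.4]
grip_width: 0.0215
```

carry_out(fingers=[0.9,0.9,0.9,0.9,0.9], offset=[[0,0,-0.2],[0,0,-0.4],[0,0,-0.6],[0,0,-0.8],[0,0,-1]], roll=[0,0,0,0,0])

```text
clock: 22.4
position: [0.5441, 0.2938, 0.1755]
ee_rot: [-0.298, 3.127, 0.0]
force: [-0.7, -0.0, -4.9]
grip_width: 0.0213
```

```bash
python3 -c "
from h import *
p=avg(4);print(hookpts(p,.19)['hook'])"
```

```text
t 22.6 pos [0.5439 0.2937 0.1753] sd [0.0001 0.0001 0.0001] F [ 0.17 -0.39 -4.61] sd [0.34 0.67 0.26] yaw,tilt [ 1.903e-01 -2.000e-04 -1.000e-04] w 0.021169553370018693
[0.54239206 0.30154836 0.06239352]
```

Contact is expected about 2 mm lower. Easing down.

carry_out(fingers=[0.9,0.9,0.9,0.9,0.9], offset=[[0,0,-0.1],[0,0,-0.2],[0,0,-0.3],[0,0,-0.4],[0,0,-0.4]], roll=[0,0,0,0,0])

```text
clock: 23.1
position: [0.5443, 0.2936, 0.1716]
ee_rot: [-0.298, 3.127, -0.0]
force: [0.8, -1.3, -1.3]
grip_width: 0.0215
```

```bash
python3 -c "
from h import *
p=avg(4);print(hookpts(p,.19)['hook'])"
```

```text
t 23.3 pos [0.5442 0.2938 0.1716] sd [0. 0. 0.] F [ 0.26 -1.41 -0.85] sd [0.41 0.61 0.21] yaw,tilt [0.1902 0.0006 0.0002] w 0.021177365652485937
[0.54272806 0.30163282 0.05871741]
```

carry_out(fingers=[0.9,0.9,0.9,0.9,0.9], offset=[[0.01,-0.06,-0.1],[0.02,-0.1,-0.3],[0.02,-0.1,-0.5],[0.02,-0.1,-0.7],[0.02,-0.1,-0.7]], roll=[0,0,0,0,0])

```text
clock: 23.8
position: [0.5439, 0.2927, 0.164]
ee_rot: [0.298, -3.127, 0.0]
force: [0.8, -0.5, -1.6]
grip_width: 0.0212
```

```bash
python3 -c "
from h import *
p=avg(4);print(hookpts(p,.19)['hook'])"
```

```text
t 24.0 pos [0.5439 0.2928 0.1643] sd [0.     0.     0.0001] F [ 0.07 -0.83 -2.23] sd [0.3  0.32 0.28] yaw,tilt [ 0.1904 -0.0004 -0.    ] w 0.02157375555638822
[0.54242921 0.30070211 0.05135048]
```

carry_out(fingers=[0.9,0.9,0.9,0.9,0.9], offset=[[0.01,-0.05,-0.1],[0.02,-0.1,-0.2],[0.02,-0.1,-0.3],[0.02,-0.1,-0.3],[0.02,-0.1,-0.3]], roll=[0,0,0,0,0])

```text
clock: 24.5
position: [0.5444, 0.2918, 0.1614]
ee_rot: [-0.298, 3.127, 0.0]
force: [-0.2, -0.1, -1.0]
grip_width: 0.0214
```

```bash
python3 - <<'E'
from h import *
p=avg(4);q=hookpts(p,.19);print(q['hook'])
c=cap('scene')
print([(d['xyz'],d['p']) for d in spot_in('scene','hanger')])
u,v=proj(c,q['hook']).astype(int); k=8
r=cv2.resize(c['img'][v-35:v+35,u-45:u+50],None,fx=k,fy=k,interpolation=cv2.INTER_CUBIC)
for n in q: cv2.circle(r,tuple((((proj(c,q[n])-[u-45,v-35])*k)*16).astype(int)),40,(255,0,0),1,cv2.LINE_AA,4)
cv2.imwrite('pics/s11.png',cv2.cvtColor(r,cv2.COLOR_RGB2BGR))
E
```

```text
t 24.7 pos [0.5444 0.2918 0.1615] sd [0. 0. 0.] F [ 0.38 -1.08 -1.31] sd [0.71 0.34 0.43] yaw,tilt [1.903e-01 1.000e-04 1.000e-04] w 0.021420342548585495
[0.54288285 0.29970509 0.04855528]
[([0.5472, 0.3128, 0.0357], 0.55)]
```

View pics/s11.png

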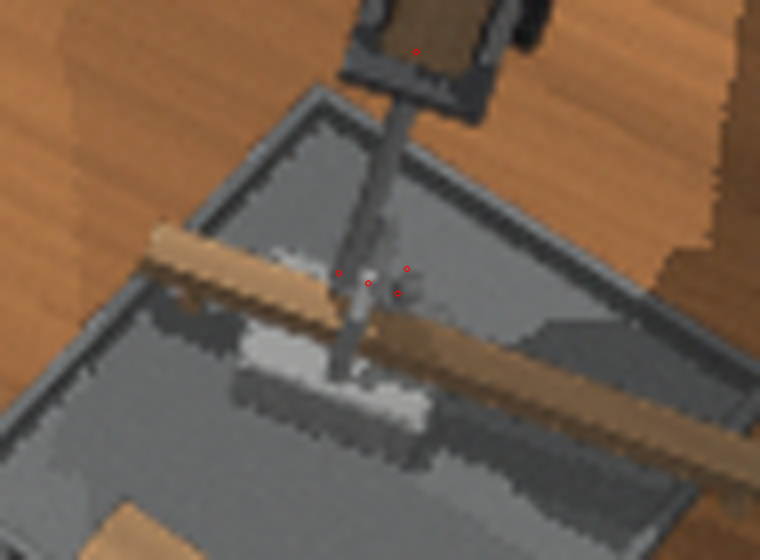

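The tin stands level on the tray floor (345,400), with the bar over the walls. The hook tip (405,285) is through and below the arch. Withdrawing along the bar slowly, 2 mm lower.

carry_out(fingers=[0.9,0.9,0.9,0.9,0.9], offset=[[0,0,-0.1],[0,0,-0.2],[0.04,-0.2,-0.2],[0.08,-0.4,-0.2],[0.12,-0.6,-0.2]], roll=[0,0,0,0,0])

```text
clock: 25.3
position: [0.5455, 0.2858, 0.1594]
ee_rot: [0.299, -3.127, -0.0]
force: [0.3, -0.2, -0.8]
grip_width: 0.0216
```

```bash
python3 -c "
from h import *
p=avg(4);print(hookpts(p,.19)['hook'])"
```

```text
t 25.5 pos [0.5457 0.2855 0.1595] sd [0.     0.0002 0.    ] F [ 0.18 -0.25 -1.3 ] sd [0.51 0.15 0.64] yaw,tilt [1.899e-01 1.000e-04 1.000e-04] w 0.02149945894112096
[0.54414666 0.29335885 0.04659823]
```

carry_out(fingers=[0.9,0.9,0.9,0.9,0.9], offset=[[0.04,-0.2,0],[0.08,-0.4,0],[0.12,-0.6,0],[0.15,-0.8,0],[0.15,-0.8,0]], roll=[0,0,0,0,0])

```text
clock: 26.0
position: [0.5472, 0.2772, 0.1595]
ee_rot: [-0.297, 3.127, -0.0]
force: [0.2, -0.3, -0.8]
grip_width: 0.0215
```

```bash
python3 -c "
from h import *
p=avg(4);print(hookpts(p,.19)['hook'])
c=cap('scene');print([(d['xyz'],d['p']) for d in spot_in('scene','hanger')])"
```

```text
t 26.2 pos [0.5471 0.2778 0.1595] sd [0.0001 0.0002 0.    ] F [ 0.1  -0.02 -1.11] sd [0.31 0.53 0.33] yaw,tilt [1.902e-01 0.000e+00 1.000e-04] w 0.021298937111397697
[0.54556318 0.28560895 0.04656778]
[]
```

carry_out(fingers=[0.9,0.9,0.9,0.9,0.9], offset=[[0.08,-0.4,0],[0.15,-0.8,0],[0.23,-1.2,0],[0.31,-1.6,0],[0.39,-2,0]], roll=[0,0,0,0,0])

```text
clock: 26.8
position: [0.5511, 0.2572, 0.1595]
ee_rot: [-0.298, 3.127, -0.0]
force: [-0.0, -0.4, -1.7]
grip_width: 0.0215
```

```bash
python3 -c "
from h import *
p=avg(4);print(hookpts(p,.19)['hook'])"
```

```text
t 27.0 pos [0.5512 0.257  0.1595] sd [0.0001 0.0006 0.    ] F [ 0.11 -0.1  -1.79] sd [0.39 0.58 0.41] yaw,tilt [ 1.894e-01  1.000e-04 -3.000e-04] w 0.02080622928525672
[0.54969098 0.26484596 0.04659302]
```

carry_out(fingers=[0.9,0.9,0.9,0.9,0.9], offset=[[0,0,1],[0,0,3],[0,0,6],[0,0,10],[0,0,14]], roll=[0,0,0,0,0])

```text
clock: 27.5
position: [0.5506, 0.2579, 0.3015]
ee_rot: [0.299, -3.127, -0.0]
force: [1.2, 0.9, -1.0]
grip_width: 0.0212
```

carry_out(fingers=[0.9,0.9,0.9,0.9,0.9], offset=[[0,0,3],[0,0,4],[0,-3,4],[-0.3,-7,4],[-0.6,-11,4]], roll=[0,0,0,-0.1,-0.2])

```text
clock: 28.0
position: [0.5442, 0.1468, 0.3386]
ee_rot: [-0.019, -3.14, 0.001]
force: [0.2, -0.6, -0.6]
grip_width: 0.0216
```

carry_out(fingers=[0.9,0.9,0.9,0.9,0.9], offset=[[-0.3,-4.5,0],[-0.6,-9,0],[-0.9,-13.5,0],[-1.2,-18,0],[-1.5,-22,0]], roll=[-0.05,-0.1,-0.153,-0.153,-0.153])

```text
clock: 28.5
position: [0.529, -0.0744, 0.3389]
ee_rot: [-0.256, -3.13, 0.0]
force: [0.1, -1.2, -0.6]
grip_width: 0.0211
```

```bash
python3 - <<'E'
from h import *
p=avg(4); print('to go cm',(np.array([.4985,-.3519,.2817])-p)*100)
c=cap('top','t2.png')
print([(d['xyz'],d['p']) for d in spot_in('top','hanger')],[(d['xyz'],d['p']) for d in spot_in('top','tray')])
E
```

```text
t 28.7 pos [ 0.5286 -0.0776  0.3391] sd [0.0006 0.0038 0.0001] F [-0.12 -1.59 -1.06] sd [0.67 3.27 0.46] yaw,tilt [-0.1697 -0.001  -0.0022] w 0.02145006750482655
to go cm [ -3.01138513 -27.42664643  -5.73685051]
[([0.5373, 0.305, 0.0355], 0.94)] [([0.5681, 0.3186, 0.0052], 0.72)]
```

carry_out(fingers=[0.9,0.9,0.9,0.9,0.9], offset=[[-0.6,-4.8,0],[-1.2,-9.6,0],[-1.8,-14.4,0],[-2.4,-19,0],[-2.7,-23,0]], roll=[0,0,0,0,0])

```text
clock: 29.35
position: [0.5029, -0.3033, 0.3394]
ee_rot: [-0.253, -3.131, 0.0]
force: [1.1, 0.8, -1.6]
grip_width: 0.0215
```

carry_out(fingers=[0.9,0.9,0.9,0.9,0.9], offset=[[-0.2,-2,0],[-0.2,-4,0],[-0.2,-4,0],[-0.2,-4,0],[-0.2,-4,0]], roll=[0,0,0,0,0])

```text
clock: 29.85
position: [0.5019, -0.3402, 0.3392]
ee_rot: [-0.251, -3.131, -0.002]
force: [0.2, 0.1, -2.2]
grip_width: 0.0215
```

```bash
python3 - <<'E'
from h import *
p=avg(4); print('to go cm',(np.array([.4985,-.3519,.2817])-p)*100)
E
```

```text
t 30.05 pos [ 0.5016 -0.3408  0.3394] sd [0.0001 0.0003 0.0001] F [ 0.27 -0.11 -1.61] sd [0.15 0.42 0.45] yaw,tilt [-0.1606  0.0002  0.0007] w 0.0213613042954042
to go cm [-0.31015938 -1.11074503 -5.77292153]
```

carry_out(fingers=[0.9,0.9,0.9,0.9,0.9], offset=[[-0.27,-1.1,-2],[-0.27,-1.1,-4],[-0.27,-1.1,-5.5],[-0.27,-1.1,-5.5],[-0.27,-1.1,-5.5]], roll=[-0.002,-0.002,-0.002,-0.002,-0.002])

```text
clock: 30.55
position: [0.4985, -0.353, 0.2849]
ee_rot: [0.258, 3.131, -0.0]
force: [-0.4, -0.3, -0.8]
grip_width: 0.0213
```

```bash
python3 - <<'E'
from h import *
p=avg(4); print('to go cm',(np.array([.4985,-.3519,.1334])-p)*100)
E
```

```text
t 30.75 pos [ 0.4988 -0.3535  0.2856] sd [0.0001 0.0001 0.0001] F [-0.33 -0.16 -0.74] sd [0.29 0.28 0.6 ] yaw,tilt [-0.1645  0.0016 -0.0008] w 0.021322795696854947
to go cm [ -0.03228771   0.15963742 -15.21886812]
```

carry_out(fingers=[0.9,0.9,0.9,0.9,0.9], offset=[[0,0.15,-2],[0,0.15,-3.5],[0,0.15,-4.5],[0,0.15,-5.3],[0,0.15,-6]], roll=[0,0,0,0,0])

```text
clock: 31.25
position: [0.4983, -0.3519, 0.224]
ee_rot: [-0.259, -3.131, 0.0]
force: [-0.3, 0.1, -1.1]
grip_width: 0.0211
```

```bash
python3 - <<'E'
from h import *
p=avg(4); print('to go cm',(np.array([.4985,-.3519,.1334])-p)*100)
E
```

```text
t 31.45 pos [ 0.4981 -0.3517  0.2239] sd [0.0002 0.0002 0.0007] F [-0.13 -0.06 -1.29] sd [0.36 0.22 0.53] yaw,tilt [-0.1648 -0.0007  0.0003] w 0.021490497177597913
to go cm [ 0.04172344 -0.02028732 -9.04767659]
```

In the slot with no side force. Lowering the rest.

carry_out(fingers=[0.9,0.9,0.9,0.9,0.9], offset=[[0.04,0,-2],[0.04,0,-4],[0.04,0,-6],[0.04,0,-7.5],[0.04,0,-8.2]], roll=[0,0,0,0,0])

```text
clock: 31.95
position: [0.4984, -0.3515, 0.1415]
ee_rot: [-0.258, -3.13, -0.001]
force: [-0.5, 0.6, -0.0]
grip_width: 0.0214
```

carry_out(fingers=[0.9,0.9,0.9,0.9,0.9], offset=[[0,0,-0.2],[0,0,-0.4],[0,0,-0.6],[0,0,-0.7],[0,0,-0.8]], roll=[0,0,0,0,0])

```text
clock: 32.45
position: [0.4989, -0.3519, 0.1348]
ee_rot: [0.258, 3.13, -0.0]
force: [-0.3, 0.4, -0.9]
grip_width: 0.0215
```

```bash
python3 - <<'E'
from h import *
p=avg(4); print('to go cm',(np.array([.4985,-.3519,.1334])-p)*100)
E
```

```text
t 32.65 pos [ 0.4987 -0.3518  0.1346] sd [0. 0. 0.] F [ 0.38  0.4  -0.95] sd [0.23 0.49 0.41] yaw,tilt [-1.647e-01  2.000e-04 -1.000e-04] w 0.02111370602936938
to go cm [-0.02470197 -0.01233543 -0.11736247]
```

carry_out(fingers=[0.9,0.9,0.9], offset=[[0,0,-0.05],[0,0,-0.1],[0,0,-0.1]], roll=[0,0,0])

```text
clock: 32.95
position: [0.4987, -0.3518, 0.1335]
ee_rot: [0.259, 3.131, -0.0]
force: [0.0, -0.1, -1.0]
grip_width: 0.0209
```

carry_out(fingers=[0.5,0.2,0,0,0], offset=[[0,0,0],[0,0,0],[0,0,0],[0,0,0],[0,0,0]], roll=[0,0,0,0,0])

```text
clock: 33.45
position: [0.4987, -0.3518, 0.1335]
ee_rot: [0.259, 3.131, -0.0]
force: [0.2, -0.2, -0.5]
grip_width: 0.0854
```

carry_out(fingers=[0,0,0,0,0], offset=[[0,0,1],[0,0,3],[0,0,6],[0,0,10],[0,0,14]], roll=[0,0,0,0,0])

```text
clock: 33.95
position: [0.4983, -0.3517, 0.2755]
ee_rot: [-0.259, -3.131, 0.0]
force: [0.0, -0.5, -0.3]
grip_width: 0.0853
```

carry_out(fingers=[0,0,0,0,0], offset=[[0,0,2],[-2,2,3],[-5,6,3],[-6,10,3],[-6,14,3]], roll=[0,0,0,0,0])

```text
clock: 34.45
position: [0.4368, -0.2112, 0.3043]
ee_rot: [0.263, 3.13, 0.001]
force: [1.0, 0.5, 0.2]
grip_width: 0.0853
```

```bash
python3 - <<'E'
from h import *
np.set_printoptions(precision=4,suppress=True)
avg(3)
for n in ['scene','top']:
    c=cap(n,n+'_end.png')
    for t in ['rod','hook','hanger','bar_top','tray']: print(n,t,[(np.round(d['xyz'],3).tolist(),round(d['p'],2)) for d in spot_in(n,t)])
a=np.load('scene0.npy',allow_pickle=True).item()['img'];b=cv2.cvtColor(cv2.imread('pics/scene_end.png'),4)
print('stand/rod region diff vs start',np.abs(a[95:190,145:210].astype(int)-b[95:190,145:210]).mean())
for d in range(-2,3): print(d,[round(float(np.abs(a[100:125,160:182].astype(int)-b[100+d:125+d,160+e:182+e]).mean()),1) for e in range(-2,3)])
E
```

```text
t 34.6 pos [ 0.4388 -0.2065  0.304 ] sd [0.0003 0.0023 0.0002] F [0.28 1.32 0.03] sd [0.2  2.92 0.98] yaw,tilt [-0.1591  0.0008  0.0032] w 0.08555087094391185
scene rod [([0.508, -0.346, 0.14], 0.77)]
scene hook [([0.508, -0.345, 0.14], 0.78)]
scene hanger [([0.546, 0.308, 0.036], 0.76)]
scene bar_top [([0.548, 0.313, 0.038], 0.9)]
scene tray [([0.574, 0.321, 0.007], 0.55)]
top rod [([0.568, 0.317, 0.006], 0.7)]
top hook []
top hanger [([0.543, 0.304, 0.039], 0.59)]
top bar_top [([0.535, 0.307, 0.039], 0.74)]
top tray [([0.571, 0.318, 0.007], 0.82)]
stand/rod region diff vs start 2.3631309041835356
-2 [16.3, 14.5, 13.1, 13.4, 14.9]
-1 [14.2, 11.0, 9.4, 10.2, 12.7]
0 [13.9, 9.4, 4.7, 6.6, 11.1]
1 [14.3, 10.4, 7.3, 6.9, 11.4]
2 [16.2, 14.3, 13.1, 12.3, 13.7]
```

Against the start picture the rod is back within a fraction of a pixel, and the bar is over the tray at standing height. Handing in.

```bash
python3 -c "
from h import *
avg(2); print(job.job_done())"
```

```text
t 35.3 pos [ 0.4386 -0.2119  0.3034] sd [0. 0. 0.] F [-0.24  0.25 -0.41] sd [0.27 0.67 0.12] yaw,tilt [-0.165  -0.0002 -0.    ] w 0.08564225281974668
the job is handed in; nothing more can be done
None
```

I fetched the tin with the hook rod, stood it in the tray, hung the rod back in its stand and handed the job in at about 35 s. No verdict was reported.

- **Pick-up:** I felt for the loop from the −y side until the shank met the wire at about 1 N. I then backed off 1.2 mm and lifted the tin clear of the bin.
- **Placing:** I set the tin down on the tray floor and drew the hook out along the bar without any noticeable force. The largest force I read while hooking, lifting or placing was about 5 N, which includes the rod's and tin's own weight. The gripper stayed well above the bar throughout.
- **Tin check:** One picture taken just before I drew the hook out showed the tin level on the tray floor with the bar clear of the walls. Afterwards both cameras still placed it over the tray at standing height, about 36–39 mm for the visible surface.
- **Rod check:** The rod's image matches the start picture to under a pixel. The gripper is open and clear.
- **What disagreed:** The tray lay about 6 mm further toward +y than I first estimated, so I shifted the placing point by 1 cm. In the last top picture the network gave a false "rod" over the tray and found no hook; the scene camera showed the rod in its stand. I did not measure the tin's uprightness after drawing the hook out.

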